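# Vent the vacuum chamber and unload the bisque cup

## Robot

A 6-joint arm with a two-finger parallel gripper is mounted at the origin on a cart in front of the work surface, level with it; the furniture and walls round the work are solid. World frame = base frame: x ahead of the robot, y to its left, z up, the work surface at z = 0. Lengths are in m, angles in rad, forces in N, time in s.
With the tool pointing down it reaches from about 0.3 to 0.875 m from the base axis. Payload 6.4 kg.
Tool frame: the origin (TCP) lies between the finger pads; the fingertips stand 19 mm ahead of it and the grasp point (between the pads) is the TCP (ctrl.tips_ahead is the z of the fingertips in the tool frame, in m); z points along the fingers, y is the line along which they close (so a half turn about z gives the same grasp; the last joint's range is limited). The gripper opens to 85 mm and grips with 20 to 120 N. Pads are 22 mm wide; open, the fingers measure 114 mm over their backs; the gripper's body (76 mm by 85 mm) begins 54 mm behind the grasp point. The pads swing forward as they close: fully open they stand 13 mm farther back than shut.
Start: joints at [1.026, 0.181, 1.607, -0, 1.354, -0.206], TCP at [0.191, 0.542, 0.25] pointing down, gripper open.
Joint ranges: [-2.99, 2.99], [-0.89, 2.07], [0.3, 2.58], [-1.14, 4.28], [0, 2.63], [-3.12, 3.12]. Speed limits (rad/s): [2.57, 2.57, 3.01, 3.14, 3.14, 3.14].

## Interface

Orientations are given as a unit quaternion [w, x, y, z].
In Python, from bench import readout, vision, ctrl gives the robot as it stands.
- The arm moves only by the tool play_rows, never from a script. Its arguments are lists of equal length, an entry for each row: "xyz": the shift along the tool's x, y, z in mm, a list of three; "rot": the turn, a rotation vector about the tool's x, y, z in rad, a list of three; "grip": the opening, from 0 (shut) to 1 (fully open). In form: {"xyz": [[x, y, z], ...], "rot": [[rx, ry, rz], ...], "grip": [grip, ...]}. A call has exactly 10 rows; each row is the pose to reach, as a shift and turn from the pose commanded when the call began, along the tool's axes at that moment; what a row does not reach only later rows make up. A row lasts 1/8 s, in which the tool goes at most 62.5 mm and 10.7 degrees, less where a joint would pass 70% of its speed; a pose out of reach is approached as far as the arm can. A call with a gripper value outside its range is refused whole. The fingers move at their own pace and stop on an object; the grip force is fixed at half the most. Time passes only in rows, so rows that repeat a pose let the fingers close, or fill a call up. It gives the time, the measured TCP pose, the force, the opening and the grip force at its end, in the units of the state.
- readout.get_obs(): the state, without advancing time (a new reading comes with each control period).
- vision.camera(name): name is "scene" or "top"; returns a dict with "color" (384x512x3 uint8, red, green, blue), "depth" (384x512 float32, m along the optical axis (not along the pixel's ray), 0 where there is no reading), "camera_matrix" (3x3 intrinsics, pixels), "extrinsics" (4x4, takes a point from camera to world coordinates). Camera axes: x right, y down, z forward; pixel columns grow to the right and rows downward; lengths in m; the calibration is good to about 2 mm. A picture is of the moment at which its call begins.
- ctrl.hand_in(): hands the job in; it is judged then, once.
The state is a dict: "time_s": time; "q": joint angles; "dq": joint speeds; "joint_efforts": joint torques, N m; "eef_pos": TCP position; "eef_rot": TCP orientation; "wrist_force": force on the tool from outside, world axes, zero at the start; "torque": the same for the moment, N m; "opening": opening from 0.0 (shut) to 1.0 (fully open); "grasp_force": force on a finger pad.
Only numpy, scipy, OpenCV 4.12 (cv2) and the standard library are available. Lean on these libraries where they do the work, as an engineer would, in place of code of your own. Each camera call takes 0.05 s, during which the arm holds its last target. There are 200 camera calls.

## Task

The bisque cup has finished drying in the small steel vacuum chamber and has to come out. Open the red vent tap on the clear lid fully, so that the gauge needle swings back into its green zone and the vacuum is gone, then lift the lid off by its black handle and lay it right way up in the middle of the grey bat. Take the cup out and stand it upright on the brown bat; set both down gently and leave the glaze jar and the timer where they are.

Things in the scene. Friction and masses are not known exactly. Their poses are not given: they have to be found in the camera images.
- chamber_rim (a point): Centre of the steel chamber's mouth at the top of its rim, 112 mm above the table. The chamber is a fixed round pot, 187 mm across at the rim, its mouth 147 mm across inside a turned-in flange 4 mm thick; inside, a white perforated plate has its top 66.5 mm below the rim. Two wire lugs on the wall, 37 mm below the rim, reach 112 mm from the axis.
- lid_handle (a point): Centre of the black bridge handle in the middle of the lid, the place to grip: a bar 16 mm thick along its x, 50 mm long along its y, 20 mm high, its underside 26 mm above the lid's top face. z is up. The vent tap stands on the lid 64 mm from here along +y, the gauge (52 mm across, its top 28 mm above the lid's face) 62 mm along -y.
- tap_handle (a point): Centre of the vent tap's red wing handle, the place to grip: 50 mm long along its x, 10 mm thick along its y, 18 mm high; z, the turning axis, is up. Centre 42 mm above the lid's top face. The brass body below is 28 mm across at its foot, 18 mm high; its port points away from the lid's centre, its top 16 mm above the lid. Shut: wing across the port. Open: in line with it.
- tap (a joint): Angle of the vent tap in rad: 0 shut, 1.571 (its stop) fully open, turning counter-clockwise seen from above. It stays where it is left and turns against a light friction of about 0.06 N m.
- gauge (a joint): Angle of the vacuum gauge's red needle in rad: 0 at full vacuum, 3.6 at no vacuum; the dial's green zone runs from 2.7 to 3.6. It swings counter-clockwise as the tap is opened, 2.29 rad for each rad of the tap.
- gauge_face (a point): Centre of the gauge's white dial on the lid, facing up.
- cup_center (a point): Centre, half-way up, of the clay-coloured bisque cup with a blue band, which stands upright on the white plate inside the chamber, its rim 5 mm below the chamber's rim and seen through the clear lid. z is up along the cup's axis. 61 mm high, 67 mm across at the rim, about 65 mm 20 mm lower, 52 mm at the foot; hollow, about 0.1 kg.
- grey_bat: Loose round grey bat (board), 222 mm across, 11 mm thick, lying flat; origin at the centre of its underside. The lid belongs on it.
- brown_bat: Loose round dark brown bat (board), 231 mm across, 12 mm thick, lying flat; origin at the centre of its underside. The cup belongs on it. The two bats lie left and right of the chamber, either way round.
- timer: Bystander: green and cream wind-up timer, 63 mm across, 43 mm high, behind the chamber; origin at the centre of its underside.
- glaze_jar: Bystander: small glaze jar with a black ribbed cap, 51 mm across, 60 mm high, behind the chamber; origin at the centre of its underside.
- lid: Clear disc, 190 mm across, 12 mm thick, about 0.6 kg with fittings. Origin: centre of the underside of its black rubber lip (140 mm across, 14 mm deep, hangs in the chamber's mouth with 3 mm play), the lowest part; 65 mm below the handle's centre, 29 mm below the disc's top face; same axes as the handle. Under vacuum it cannot be pulled off; it is free once the needle is in the green.
- cup: The cup as a whole: origin at the centre of its underside, z up.

How it is judged:
On the way, in this order (a step that is already met when the one before it is completed fails the run):
1. the vent tap is open while the lid is still seated (value of joint tap above 1.2 rad and z of lid in the frame of chamber_rim below -0.009 m), for 0.2 s.
2. the lid lies right way up on the grey bat (horizontal distance between lid and grey_bat below 0.04 m and z of lid in the frame of grey_bat below 0.016 m and angle between lid's own z axis and vertical below 0.1 rad), for 0.2 s.
At the end, for the whole second after the job is handed in: The lid lies flat and right way up on the grey bat, its centre within 40 mm of the bat's centre; the cup stands upright (within 0.1 rad) on the brown bat, its centre within 95 mm of the bat's centre; both are at rest (all of step 2 and horizontal distance between cup and brown_bat below 0.095 m and z of cup in the frame of brown_bat between 0.008 and 0.016 m and angle between cup's own z axis and vertical below 0.1 rad and linear speed of each of lid, cup below 0.02 m/s); the robot touches nothing.
It fails at once if the lid is forced up while the gauge still shows vacuum (needle short of 2.6 rad) (value of joint gauge below 2.6 rad and z of lid in the frame of chamber_rim above -0.009 m).
It fails at once if the cup is dropped (falls free faster than 0.45 m/s) (linear speed of cup above 0.45 m/s and contact force between the fingers and cup below 0.1 N).
It fails at once if the lid is dropped (falls free faster than 0.45 m/s) (linear speed of lid above 0.45 m/s and contact force between the fingers and lid below 0.1 N).
It fails at once if the glaze jar or the timer is moved more than 30 mm (distance of any of glaze_jar, timer from where it was at the start of the episode above 0.03 m).
It also fails if it takes over 64 s, if anything falls off the work surface, if the arm or the gripper's body presses on something with over 40 N, if the wrist force passes 120 N, or if a joint passes its speed limit or range.

## Working session

There is one attempt and no reset: what is moved stays moved. The work goes in short steps, Python scripts to look and compute and a tool call to move; the robot and the scene stay as the last step left them, time stands still between calls to the robot, and variables do not carry over. Pictures are saved under pics/ and viewed, at most 10 in all, crops included, and the job is handed in when it is done.

Besides the shell and the picture viewer there is one more tool, called after ">>>" by a JSON object that holds its "fn" and its "kwargs", one argument or row to a line. play_rows: Moves the arm, as the interface text tells. Its arguments: {"type":"object","properties":{"xyz":{"type":"array","items":{"type":"array","items":{"type":"number"}}},"rot":{"type":"array","items":{"type":"array","items":{"type":"number"}}},"grip":{"type":"array","items":{"type":"number"}}},"required":["xyz","rot","grip"]}

```bash
mkdir -p pics; ls
cat > h.py <<'E'
import sys; sys.path.insert(0,'.')
import numpy as np, cv2
from bench import readout, vision, ctrl
def look(n,fn=None):
    c=vision.camera(n)
    np.savez(f'{n}.npz',**c)
    if fn: cv2.imwrite(f'pics/{fn}.png',c['color'][:,:,::-1])
    return c
def load(n): return dict(np.load(f'{n}.npz'))
def ray(c,u,v,z):
    K,E=c['camera_matrix'],c['extrinsics']
    d=E[:3,:3]@np.linalg.inv(K)@np.array([u,v,1.]); o=E[:3,3]
    return o+d*(z-o[2])/d[2]
def pix(c,p):
    K,E=c['camera_matrix'],c['extrinsics']
    q=K@(E[:3,:3].T@(np.array(p)-E[:3,3])); return q[:2]/q[2]
def pts(c):
    K,E=c['camera_matrix'],c['extrinsics']
    v,u=np.mgrid[:384,:512]; d=c['depth']
    P=np.stack([(u-K[0,2])/K[0,0]*d,(v-K[1,2])/K[1,1]*d,d],-1)
    return P@E[:3,:3].T+E[:3,3]
E
python3 - <<'E'
from h import *
a=look('scene'); b=look('top')
im=np.hstack([a['color'],b['color']])
cv2.imwrite('pics/a.png',a['color'][:,:,::-1]);cv2.imwrite('pics/b.png',b['color'][:,:,::-1])
print(a['extrinsics'],b['extrinsics'],b['camera_matrix'])
o=readout.get_obs();print(o['time_s'],o['eef_pos'],o['eef_rot'],o['opening'])
E
```

```text
pics
[[ 0.89150487 -0.31724872  0.32337642  0.13108243]
 [-0.45277023 -0.60072363  0.6588856  -0.99718184]
 [-0.01477076 -0.73381494 -0.67918882  1.1209613 ]
 [ 0.          0.          0.          1.        ]] [[-2.08833070e-02 -9.98799587e-01  4.43088330e-02  5.35658639e-01]
 [-9.99779966e-01  2.09503720e-02  1.04969951e-03 -2.06572613e-02]
 [-1.97672597e-03 -4.42771624e-02 -9.99017330e-01  1.39298492e+00]
 [ 0.00000000e+00  0.00000000e+00  0.00000000e+00  1.00000000e+00]] [[389.69523138   0.         257.75695128]
 [  0.         389.69523138 189.68890343]
 [  0.           0.           1.        ]]
0.1 [0.1908485  0.54191865 0.24946653] [-2.81687170e-04  1.68592887e-01  9.85685455e-01 -7.37293362e-04] 1.0065310278576325
```

View pics/a.png

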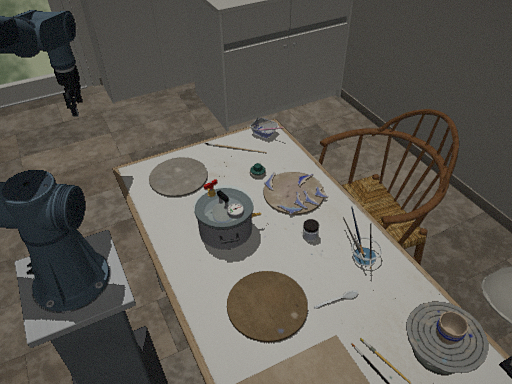

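View pics/b.png

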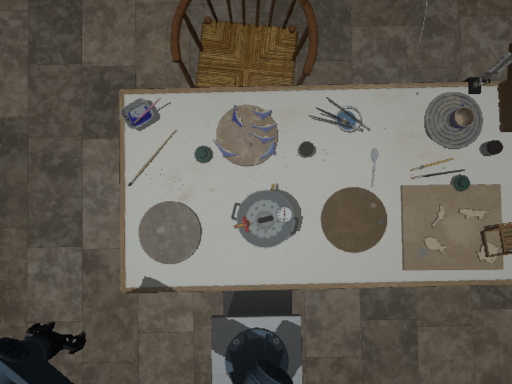

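The scene view shows the chamber at (224,217), the grey bat at (178,177) and the brown bat at (267,305). In the top view the chamber is at (268,218), the tap at (243,225), the gauge at (284,214), the grey bat at (170,232) and the brown bat at (353,219). The timer is at (204,154) and the jar at (306,149).

Run:
```python
from h import *
c=load('top');s=load('scene')
A=cv2.resize(c['color'][170:270,220:320],(500,500),interpolation=cv2.INTER_CUBIC)
B=cv2.resize(s['color'][165:255,180:270],(500,500)[::1],interpolation=cv2.INTER_CUBIC)
cv2.imwrite('pics/c.png',cv2.resize(np.hstack([A,B]),(800,400))[:,:,::-1])
P=pts(c);z=P[...,2]
def red(c,box):
    m=np.zeros(c['depth'].shape,bool);u0,u1,v0,v1=box
    i=c['color'].astype(int);r=(i[...,0]>110)&(i[...,1]<70)&(i[...,2]<70)
    m[v0:v1,u0:u1]=r[v0:v1,u0:u1];return m
for n,cc,box in(('top',c,(225,262,205,240)),('scene',s,(195,225,172,205))):
    m=red(cc,box);v,u=np.nonzero(m)
    if len(u): 
        print(n,len(u),u.mean(),v.mean(),'z',np.median(pts(cc)[m][:,2]),ray(cc,u.mean(),v.mean(),.169))
        X=np.array([ray(cc,a,b,.17)[:2] for a,b in zip(u,v)]);w,V=np.linalg.eigh(np.cov(X.T));print(V[:,1],np.sqrt(w))
# bats and chamber by contours
hsv=cv2.cvtColor(c['color'],cv2.COLOR_RGB2HSV)
g=(c['color'].min(2)<165).astype(np.uint8)
for n,(u0,u1,v0,v1),h in(('grey',(132,208,194,270),.011),('brown',(314,394,180,260),.012)):
    i=c['color'][v0:v1,u0:u1].astype(int)
    m=(i.max(2)<175).astype(np.uint8)
    k,_=cv2.findContours(m,0,cv2.CHAIN_APPROX_NONE);k=max(k,key=cv2.contourArea)
    (x,y),(a,b),_=cv2.fitEllipse(k);x+=u0;y+=v0
    zz=z[int(y),int(x)]
    print(n,x,y,a,b,ray(c,x,y,h),'dia',(a+b)/2*(1.39-h)/389.7,'z',zz)
m=(np.abs(P[...,0]-.5)<.4)
# chamber rim: points z .100-.130 
Q=(z>.09)&(z<.15);Q[:,:220]=0;Q[:,320:]=0;Q[:170]=0;Q[270:]=0
k,_=cv2.findContours(Q.astype(np.uint8),0,1);k=max(k,key=cv2.contourArea)
(x,y),r=cv2.minEnclosingCircle(k);print('cham',x,y,r,cv2.fitEllipse(k),np.median(z[Q]),ray(c,x,y,.112))
for n,(u,v) in(('timer',(204,154)),('jar',(306,149))):print(n,P[v,u])
```

```text
top 30 245.0 224.0 z 0.17777558857528863 [0.4832406  0.02282056 0.169     ]
[-0.97310015 -0.2303825 ] [0.00228722 0.01464857]
scene 20 208.95 183.15 z 0.178011705378037 [0.47901807 0.03021602 0.169     ]
[-0.97986924 -0.19964037] [0.00231287 0.01506521]
grey 169.5 231.5 88.74851989746094 88.74851989746094 [0.45559718 0.29576797 0.011     ] dia 0.3140472387441587 z 0.006542643442570384
brown 353.5 219.5 93.48101043701172 93.48101043701172 [ 0.48439469 -0.35524276  0.012     ] dia 0.3305538423972341 z 0.013122721179598562
cham 263.265625 218.578125 30.453420639038086 ((264.4741516113281, 218.5205078125), (57.332984924316406, 57.961029052734375), 69.01277923583984) 0.1274073155369153 [ 0.49727969 -0.03539263  0.112     ]
timer [0.72347836 0.16497568 0.04565576]
jar [ 0.73087387 -0.18765797  0.06315652]
```

View pics/c.png

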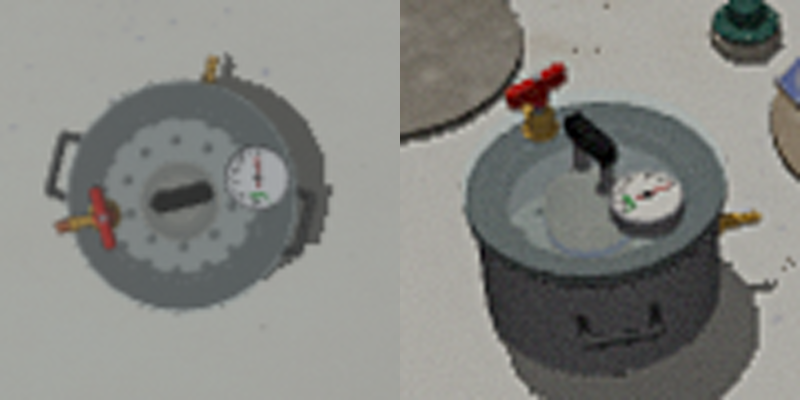

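The crop shows the lid with the wing centre at about (245.7,224.5) in full-image pixels, the handle at (265.5,219) and the gauge at (284.2,214). The tap is shut and the needle is at vacuum. Handle to tap comes to 64 mm, as given.

```bash
cat >> h.py <<'E'
from scipy.spatial.transform import Rotation as Ro
def move(p,yd=None):
    """shift/rot in tool axes to world TCP p with tool down and tool y along yd"""
    o=readout.get_obs();q=o['eef_rot'];R=Ro.from_quat([q[1],q[2],q[3],q[0]])
    print('at',np.round(o['eef_pos'],4),'q6 %.2f'%o['q'][5],'open %.2f'%o['opening'],'t',round(o['time_s'],2),'F',np.round(o['wrist_force'],1))
    print('xyz mm',np.round(R.inv().apply(np.array(p)-o['eef_pos'])*1000,1))
    if yd is not None:
        y=np.array([*yd,0])/np.hypot(*yd);z=np.array([0,0,-1.]);x=np.cross(y,z)
        print('rot',np.round((R.inv()*Ro.from_matrix(np.stack([x,y,z],1))).as_rotvec(),3))
E
python3 - <<'E'
from h import *
c=load('top')
t=ray(c,245.6,224.3,.178);h=ray(c,265.5,219,.173);g=ray(c,284.2,214,.155)
print(t,h,g,np.linalg.norm(t[:2]-h[:2]),np.linalg.norm(g[:2]-h[:2]))
d=(t-g)[:2];d/=np.linalg.norm(d);print('lid y',d)
i=cv2.cvtColor(c['color'],cv2.COLOR_RGB2GRAY)
for n,(u0,u1,v0,v1),hh in(('grey',(130,210,192,272),.011),('brown',(312,396,178,262),.012)):
    b=cv2.GaussianBlur(i[v0:v1,u0:u1],(5,5),0)
    _,m=cv2.threshold(b,0,255,cv2.THRESH_BINARY_INV+cv2.THRESH_OTSU)
    k,_=cv2.findContours(m,0,cv2.CHAIN_APPROX_NONE);k=max(k,key=cv2.contourArea)
    e=cv2.fitEllipse(k);x,y=e[0][0]+u0,e[0][1]+v0
    print(n,x,y,e[1],ray(c,x,y,hh),'dia',np.mean(e[1])*1.38/389.7)
move([t[0],t[1],.25],-d)
E
```

```text
[0.48265748 0.02065393 0.178     ] [ 0.49764771 -0.04163927  0.173     ] [ 0.51166508 -0.10157074  0.155     ] 0.06407144944211747 0.06154890677032082
lid y [-0.23091597  0.9729737 ]
grey 169.91901016235352 232.06142807006836 (62.06039047241211, 62.98752975463867) [0.45358961 0.29430815 0.011     ] dia 0.2214089426652939
brown 353.5562171936035 219.35117721557617 (64.7218246459961, 65.49105072021484) [ 0.48491494 -0.35545793  0.012     ] dia 0.23055397485934193
at [0.1908 0.5419 0.2495] q6 -0.21 open 1.01 t 0.1 F [ 0.3  0.8 -0.3]
xyz mm [-4.485e+02 -3.946e+02 -1.000e-01]
rot [-1.00e-03  2.00e-03  2.57e+00]
```

>>> {"fn": "play_rows", "kwargs": {
  "xyz": [
    [-45, -39, 0],
    [-90, -79, 0],
    [-135, -118, 0],
    [-179, -158, 0],
    [-224, -197, 0],
    [-269, -237, 0],
    [-314, -276, 0],
    [-359, -316, 0],
    [-404, -355, 0],
    [-448, -394, 0]
  ],
  "rot": [
    [0, 0, 0.16],
    [0, 0, 0.32],
    [0, 0, 0.48],
    [0, 0, 0.64],
    [0, 0, 0.8],
    [0, 0, 0.96],
    [0, 0, 1.12],
    [0, 0, 1.28],
    [0, 0, 1.44],
    [0, 0, 1.6]
  ],
  "grip": [0.4, 0.4, 0.4, 0.4, 0.4, 0.4, 0.4, 0.4, 0.4, 0.4]
}}

```text
time_s: 1.35
eef_pos: [0.4832, 0.0199, 0.2501]
eef_rot: [-0.0, 0.826, 0.563, 0.0]
wrist_force: [1.0, 0.3, 0.2]
opening: 0.398
grasp_force: 0.0
```

```bash
python3 -c "
from h import *
move([.4827,.0207,.23],[.231,-.973])"
```

```text
at [0.4832 0.0199 0.2501] q6 0.17 open 0.40 t 1.35 F [1.  0.3 0.2]
xyz mm [ 0.5 -0.7 20.1]
rot [-0.    -0.     0.964]
```

>>> {"fn": "play_rows", "kwargs": {
  "xyz": [
    [0, 0, 5],
    [0, -0.7, 10],
    [0, -0.7, 15],
    [0, -0.7, 20],
    [0, -0.7, 25],
    [0, -0.7, 30],
    [0, -0.7, 35],
    [0, -0.7, 40],
    [0, -0.7, 45],
    [0, -0.7, 45]
  ],
  "rot": [
    [0, 0, 0.16],
    [0, 0, 0.32],
    [0, 0, 0.48],
    [0, 0, 0.64],
    [0, 0, 0.8],
    [0, 0, 0.964],
    [0, 0, 0.964],
    [0, 0, 0.964],
    [0, 0, 0.964],
    [0, 0, 0.964]
  ],
  "grip": [0.4, 0.4, 0.4, 0.4, 0.4, 0.4, 0.4, 0.4, 0.4, 0.4]
}}

```text
time_s: 2.6
eef_pos: [0.4817, 0.0221, 0.2048]
eef_rot: [-0.0, 0.993, 0.12, -0.0]
wrist_force: [-0.1, 0.5, -0.3]
opening: 0.396
grasp_force: 0.0
```

```bash
python3 -c "
from h import *
move([.4827,.0207,.17],[.231,-.973])
c=look('scene')
i=c['color'].astype(int);m=(i[...,0]>100)&(i[...,1]<70)&(i[...,2]<70);m[:170]=0;m[210:]=0;m[:,:195]=0;m[:,230:]=0
v,u=np.nonzero(m);print(len(u),u.min(),u.max(),v.min(),v.max())
print(pix(c,[.4827,.0207,.169]),pix(c,[.4827-.024,.0207-.0058,.169]),pix(c,[.4827+.024,.0207+.0058,.169]),pix(c,[.4827,.0207,.178]))
cv2.imwrite('pics/d.png',cv2.resize(c['color'][120:250,160:290],(600,600),interpolation=2)[:,:,::-1])
"
```

```text
at [0.4817 0.0221 0.2048] q6 1.13 open 0.40 t 2.6 F [-0.1  0.5 -0.3]
xyz mm [ 0.6  1.7 34.8]
rot [-0.     0.001  0.007]
6 204 206 184 186
[211.19015139 184.554196  ] [204.86966778 188.02508246] [217.40913537 181.13904794] [210.96730923 182.42616357]
```

View pics/d.png

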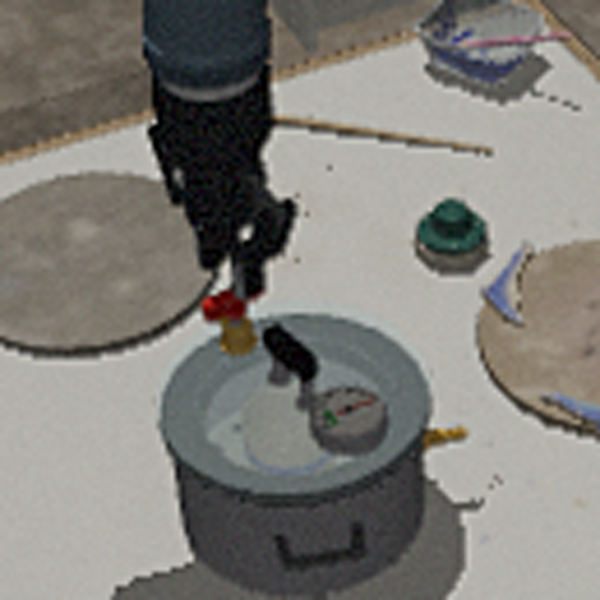

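The crop shows the gripper over the red wing at (225,305) of the crop, with the fingers clear of the handle. The projected wing centre agrees with the picture, so I'm going down.

>>> {"fn": "play_rows", "kwargs": {
  "xyz": [
    [0.5, 1.5, 8],
    [0.5, 1.5, 16],
    [0.5, 1.5, 24],
    [0.5, 1.5, 31],
    [0.5, 1.5, 35],
    [0.5, 1.5, 35],
    [0.5, 1.5, 35],
    [0.5, 1.5, 35],
    [0.5, 1.5, 35],
    [0.5, 1.5, 35]
  ],
  "rot": [
    [0, 0, 0],
    [0, 0, 0],
    [0, 0, 0],
    [0, 0, 0],
    [0, 0, 0],
    [0, 0, 0],
    [0, 0, 0],
    [0, 0, 0],
    [0, 0, 0],
    [0, 0, 0]
  ],
  "grip": [0.4, 0.4, 0.4, 0.4, 0.4, 0.4, 0.05, 0.05, 0.05, 0.05]
}}

```text
time_s: 3.9
eef_pos: [0.483, 0.0209, 0.1707]
eef_rot: [-0.0, 0.993, 0.119, 0.0]
wrist_force: [-2.3, 1.7, 5.4]
opening: 0.162
grasp_force: 58.6
```

>>> {"fn": "play_rows", "kwargs": {
  "xyz": [
    [0, 0, 0],
    [0, 0, 0],
    [0, 0, 0],
    [0, 0, 0],
    [0, 0, 0],
    [0, 0, 0],
    [0, 0, 0],
    [0, 0, 0],
    [0, 0, 0],
    [0, 0, 0]
  ],
  "rot": [
    [0, 0, -0.17],
    [0, 0, -0.34],
    [0, 0, -0.51],
    [0, 0, -0.68],
    [0, 0, -0.85],
    [0, 0, -1.02],
    [0, 0, -1.19],
    [0, 0, -1.36],
    [0, 0, -1.5],
    [0, 0, -1.57]
  ],
  "grip": [0.05, 0.05, 0.05, 0.05, 0.05, 0.05, 0.05, 0.05, 0.05, 0.05]
}}

```text
time_s: 5.15
eef_pos: [0.4829, 0.021, 0.1707]
eef_rot: [-0.0, 0.617, 0.787, 0.0]
wrist_force: [-3.0, 3.6, 6.8]
opening: 0.16
grasp_force: 58.8
```

```bash
python3 -c "
from h import *
move([.4827,.0207,.21],[.973,.231])
c=look('scene')
cv2.imwrite('pics/e.png',cv2.resize(c['color'][140:240,170:270],(600,600),interpolation=2)[:,:,::-1])
"
```

```text
at [0.4829 0.021  0.1707] q6 -0.44 open 0.16 t 5.15 F [-3.   3.6  6.8]
xyz mm [ -0.2  -0.2 -39.3]
rot [ 0.    -0.     0.008]
```

View pics/e.png

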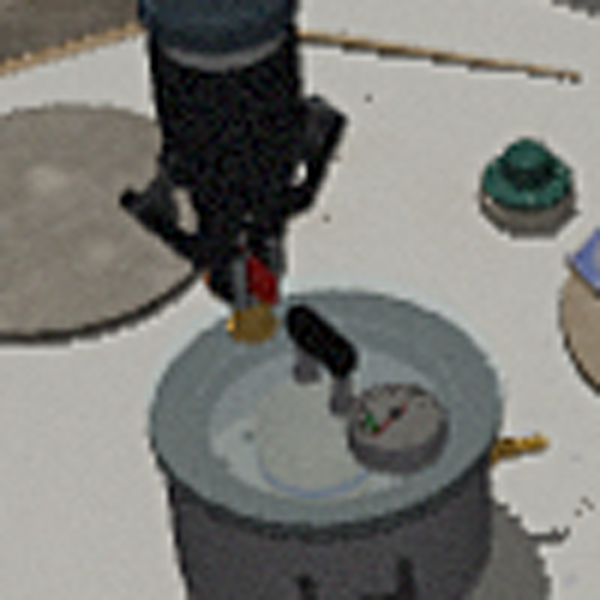

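The wing is now in line with the port and the needle has swung to the green mark at crop (370,425). Next I release the wing, rise and move over the handle.

>>> {"fn": "play_rows", "kwargs": {
  "xyz": [
    [0, 0, 0],
    [0, 0, 0],
    [0, 0, 0],
    [0, 0, -15],
    [0, 0, -35],
    [-20, 0, -45],
    [-45, 0, -45],
    [-64, 0, -45],
    [-64, 0, -45],
    [-64, 0, -45]
  ],
  "rot": [
    [0, 0, 0],
    [0, 0, 0],
    [0, 0, 0],
    [0, 0, 0],
    [0, 0, 0],
    [0, 0, 0],
    [0, 0, 0],
    [0, 0, 0],
    [0, 0, 0],
    [0, 0, 0]
  ],
  "grip": [0.5, 0.5, 0.5, 0.5, 0.5, 0.5, 0.5, 0.5, 0.5, 0.5]
}}

```text
time_s: 6.45
eef_pos: [0.4977, -0.041, 0.2151]
eef_rot: [-0.0, 0.618, 0.786, 0.0]
wrist_force: [0.7, 0.4, -0.4]
opening: 0.502
grasp_force: 0.0
```

```bash
python3 -c "
from h import *
move([.4976,-.0416,.163],[.973,.231])
c=look('scene')
cv2.imwrite('pics/f.png',cv2.resize(c['color'][140:240,170:270],(600,600),interpolation=2)[:,:,::-1])
"
```

```text
at [ 0.4977 -0.041   0.2151] q6 -0.56 open 0.50 t 6.45 F [ 0.7  0.4 -0.4]
xyz mm [-0.6 -0.2 52.1]
rot [-0.    -0.001  0.005]
```

View pics/f.png

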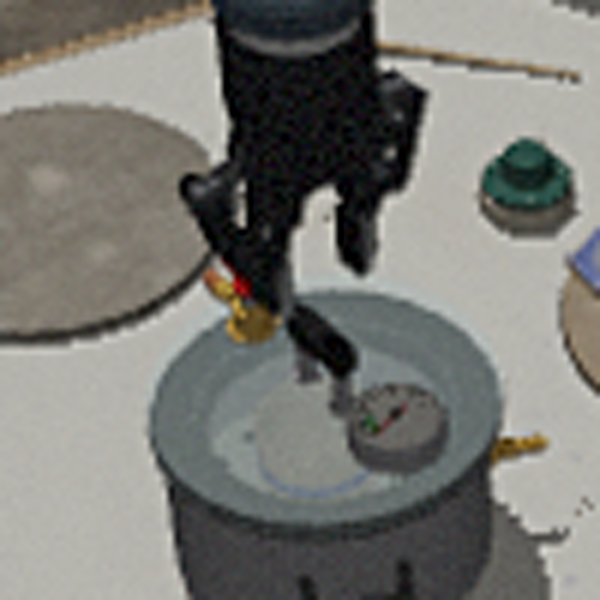

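The tap is open and the needle is still at the green, with the fingers straddling the handle at crop (322,340). I go down and grip.

>>> {"fn": "play_rows", "kwargs": {
  "xyz": [
    [0, 0, 12],
    [0, 0, 24],
    [0, 0, 36],
    [0, 0, 46],
    [0, 0, 52],
    [0, 0, 52],
    [0, 0, 52],
    [0, 0, 52],
    [0, 0, 52],
    [0, 0, 52]
  ],
  "rot": [
    [0, 0, 0],
    [0, 0, 0],
    [0, 0, 0],
    [0, 0, 0],
    [0, 0, 0],
    [0, 0, 0],
    [0, 0, 0],
    [0, 0, 0],
    [0, 0, 0],
    [0, 0, 0]
  ],
  "grip": [0.5, 0.5, 0.5, 0.5, 0.5, 0.05, 0.05, 0.05, 0.05, 0.05]
}}

```text
time_s: 7.75
eef_pos: [0.4981, -0.0415, 0.1635]
eef_rot: [0.0, 0.618, 0.786, 0.0]
wrist_force: [0.9, -0.2, -2.1]
opening: 0.172
grasp_force: 59.2
```

>>> {"fn": "play_rows", "kwargs": {
  "xyz": [
    [0, 0, -2],
    [0, 0, -5],
    [0, 0, -10],
    [0, 0, -18],
    [0, 0, -28],
    [0, 0, -40],
    [0, 0, -52],
    [0, 0, -60],
    [0, 0, -65],
    [0, 0, -65]
  ],
  "rot": [
    [0, 0, 0],
    [0, 0, 0],
    [0, 0, 0],
    [0, 0, 0],
    [0, 0, 0],
    [0, 0, 0],
    [0, 0, 0],
    [0, 0, 0],
    [0, 0, 0],
    [0, 0, 0]
  ],
  "grip": [0.05, 0.05, 0.05, 0.05, 0.05, 0.05, 0.05, 0.05, 0.05, 0.05]
}}

```text
time_s: 9.0
eef_pos: [0.4981, -0.0415, 0.2286]
eef_rot: [0.0, 0.618, 0.786, 0.0]
wrist_force: [-0.2, 0.6, -4.5]
opening: 0.178
grasp_force: 58.8
```

```bash
python3 -c "
from h import *
move([.4536,.2943,.23],[.973,.231])
"
```

```text
at [ 0.4981 -0.0415  0.2286] q6 -0.56 open 0.18 t 9.0 F [-0.2  0.6 -4.5]
xyz mm [336.8  35.9  -1.5]
rot [0.001 0.    0.005]
```

>>> {"fn": "play_rows", "kwargs": {
  "xyz": [
    [15, 2, 0],
    [45, 5, 0],
    [85, 9, 0],
    [130, 14, 0],
    [180, 19, 0],
    [225, 24, 0],
    [270, 29, 0],
    [305, 33, 0],
    [328, 35, 0],
    [337, 36, 0]
  ],
  "rot": [
    [0, 0, 0],
    [0, 0, 0],
    [0, 0, 0],
    [0, 0, 0],
    [0, 0, 0],
    [0, 0, 0],
    [0, 0, 0],
    [0, 0, 0],
    [0, 0, 0],
    [0, 0, 0]
  ],
  "grip": [0.05, 0.05, 0.05, 0.05, 0.05, 0.05, 0.05, 0.05, 0.05, 0.05]
}}

```text
time_s: 10.25
eef_pos: [0.4522, 0.2962, 0.2276]
eef_rot: [-0.0, 0.617, 0.787, -0.001]
wrist_force: [-0.0, 0.2, -4.8]
opening: 0.176
grasp_force: 58.8
```

```bash
python3 -c "
from h import *
move([.4536,.2943,.077],[.973,.231])
c=look('scene');t=look('top')
A=cv2.resize(c['color'][90:250,130:290],(400,400),interpolation=2);B=cv2.resize(t['color'][150:290,130:330],(400,280),interpolation=2)
B=np.vstack([B,np.zeros((120,400,3),np.uint8)])
cv2.imwrite('pics/g.png',np.hstack([A,B])[:,:,::-1])
"
```

```text
at [0.4522 0.2962 0.2276] q6 0.12 open 0.18 t 10.25 F [-0.   0.2 -4.8]
xyz mm [ -2.2   1.1 150.6]
rot [-0.001 -0.     0.007]
```

View pics/g.png

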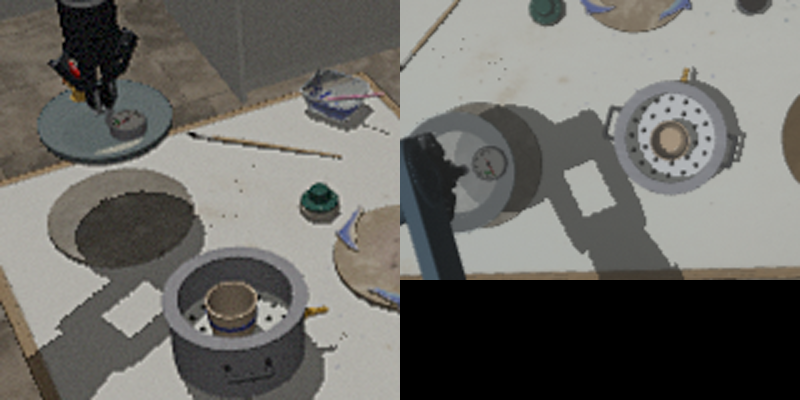

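The lid hangs level over the grey bat, and the cup is now visible in the open chamber at about top pixel (266,220). I lower the lid.

>>> {"fn": "play_rows", "kwargs": {
  "xyz": [
    [0, 0, 10],
    [-1, 0, 30],
    [-2, 1, 55],
    [-2, 1, 80],
    [-2, 1, 103],
    [-2, 1, 120],
    [-2, 1, 133],
    [-2, 1, 141],
    [-2, 1, 145],
    [-2, 1, 147]
  ],
  "rot": [
    [0, 0, 0],
    [0, 0, 0],
    [0, 0, 0],
    [0, 0, 0],
    [0, 0, 0],
    [0, 0, 0],
    [0, 0, 0],
    [0, 0, 0],
    [0, 0, 0],
    [0, 0, 0]
  ],
  "grip": [0.05, 0.05, 0.05, 0.05, 0.05, 0.05, 0.05, 0.05, 0.05, 0.05]
}}

```text
time_s: 11.6
eef_pos: [0.4553, 0.293, 0.0816]
eef_rot: [0.0, 0.618, 0.786, 0.0]
wrist_force: [0.2, 0.2, -4.8]
opening: 0.174
grasp_force: 58.7
```

```bash
python3 -c "
from h import *
move([.4536,.2943,.077],[.973,.231])
c=load('top')
P=pts(c);z=P[...,2]
Q=((z>.095)&(z<.12)).astype(np.uint8);M=np.zeros_like(Q);M[196:244,242:292]=1
# cup rim: warm colour inside mouth
i=c['color'].astype(int);w=((i[...,0]-i[...,2]>18)&(M>0)).astype(np.uint8)
k,_=cv2.findContours(w,0,1);k=max(k,key=cv2.contourArea);(x,y),r=cv2.minEnclosingCircle(k);e=cv2.fitEllipse(k)
print(x,y,r,e,'cup',ray(c,e[0][0],e[0][1],.105),ray(c,x,y,.105),'dia',2*r*1.285/389.7,'zmax',np.percentile(z[w>0],95))
"
```

```text
at [0.4553 0.293  0.0816] q6 0.11 open 0.17 t 11.6 F [ 0.2  0.2 -4.8]
xyz mm [ 1.7 -1.3  4.6]
rot [ 0.001 -0.     0.005]
267.5862121582031 219.30172729492188 8.421351432800293 ((266.6900634765625, 219.10044860839844), (13.512723922729492, 15.509902000427246), 170.88526916503906) cup [ 0.495117   -0.04672444  0.105     ] [ 0.49439357 -0.04966386  0.105     ] dia 0.055537267596347833 zmax 0.10777866942508223
```

>>> {"fn": "play_rows", "kwargs": {
  "xyz": [
    [0, 0, 1],
    [0, 0, 2],
    [0, 0, 3],
    [0, 0, 4],
    [0, 0, 4.5],
    [0, 0, 5],
    [0, 0, 5],
    [0, 0, 5],
    [0, 0, 5],
    [0, 0, 5]
  ],
  "rot": [
    [0, 0, 0],
    [0, 0, 0],
    [0, 0, 0],
    [0, 0, 0],
    [0, 0, 0],
    [0, 0, 0],
    [0, 0, 0],
    [0, 0, 0],
    [0, 0, 0],
    [0, 0, 0]
  ],
  "grip": [0.05, 0.05, 0.05, 0.05, 0.05, 0.05, 0.05, 0.05, 0.05, 0.05]
}}

```text
time_s: 12.85
eef_pos: [0.4549, 0.2929, 0.0765]
eef_rot: [0.0, 0.618, 0.786, 0.0]
wrist_force: [-1.8, -1.3, 0.3]
opening: 0.172
grasp_force: 59.4
```

Contact is made and the weight is off the wrist. I open and retreat straight up.

>>> {"fn": "play_rows", "kwargs": {
  "xyz": [
    [0, 0, 0],
    [0, 0, 0],
    [0, 0, 0],
    [0, 0, 0],
    [0, 0, -15],
    [0, 0, -45],
    [0, 0, -85],
    [0, 0, -125],
    [0, 0, -150],
    [0, 0, -150]
  ],
  "rot": [
    [0, 0, 0],
    [0, 0, 0],
    [0, 0, 0],
    [0, 0, 0],
    [0, 0, 0],
    [0, 0, 0],
    [0, 0, 0],
    [0, 0, 0],
    [0, 0, 0],
    [0, 0, 0]
  ],
  "grip": [0.5, 0.5, 0.5, 0.5, 0.5, 0.5, 0.5, 0.5, 1, 1]
}}

```text
time_s: 14.1
eef_pos: [0.4565, 0.2935, 0.2298]
eef_rot: [0.002, 0.618, 0.786, 0.003]
wrist_force: [-0.1, -0.8, 0.4]
opening: 0.901
grasp_force: 0.0
```

```bash
python3 -c "
from h import *
c=look('top');s=look('scene')
A=cv2.resize(s['color'][150:250,180:280],(400,400),interpolation=2);B=cv2.resize(c['color'][190:250,238:298],(400,400),interpolation=2)
cv2.imwrite('pics/h.png',np.hstack([A,B])[:,:,::-1])
P=pts(c);z=P[...,2];M=np.zeros(z.shape,bool);M[206:234,252:282]=1
m=M&(z>.094)&(z<.118);v,u=np.nonzero(m);print('cup rim pts',len(u),u.min(),u.max(),v.min(),v.max(),P[m].mean(0))
(x,y),r=cv2.minEnclosingCircle(np.stack([u,v],1).astype(np.float32));print(x,y,r,ray(c,x,y,.107))
print('lid z',P[225:240,160:180,2].round(3)[::4,::4])
move([.4951,-.0467,.2265],[.973,.231])
"
```

```text
cup rim pts 86 255 274 210 229 [ 0.49346771 -0.04022691  0.10529469]
264.2790832519531 219.82557678222656 10.123370170593262 [ 0.49296439 -0.03869735  0.107     ]
lid z [[0.04  0.039 0.041 0.043 0.042]
 [0.039 0.04  0.043 0.083 0.043]
 [0.087 0.086 0.088 0.086 0.04 ]
 [0.039 0.043 0.038 0.038 0.044]]
at [0.4547 0.2928 0.2263] q6 0.11 open 1.00 t 14.2 F [ 0.1 -0.5 -0.4]
xyz mm [-3.394e+02 -4.080e+01 -2.000e-01]
rot [ 0.    -0.     0.005]
```

View pics/h.png

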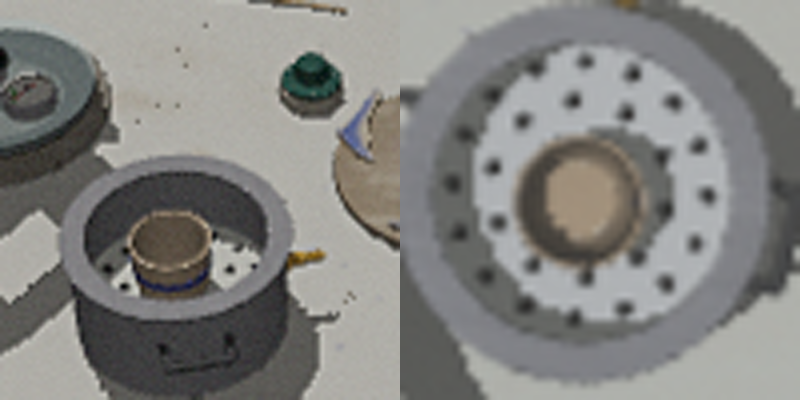

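The lid lies flat on the grey bat with its face at z ≈ 0.040. The cup rim is centred at top pixel (264.4,219.8), which gives (0.493,-0.039), diameter 67 mm, z 0.107. I move above it.

>>> {"fn": "play_rows", "kwargs": {
  "xyz": [
    [-20, -2, 0],
    [-60, -7, 0],
    [-105, -13, 0],
    [-150, -18, 0],
    [-195, -24, 0],
    [-240, -30, 0],
    [-280, -35, 0],
    [-312, -39, 0],
    [-331, -41, 0],
    [-331, -41, 0]
  ],
  "rot": [
    [0, 0, 0],
    [0, 0, 0],
    [0, 0, 0],
    [0, 0, 0],
    [0, 0, 0],
    [0, 0, 0],
    [0, 0, 0],
    [0, 0, 0],
    [0, 0, 0],
    [0, 0, 0]
  ],
  "grip": [1, 1, 1, 1, 1, 1, 1, 1, 1, 1]
}}

```text
time_s: 15.45
eef_pos: [0.4928, -0.039, 0.2255]
eef_rot: [-0.001, 0.619, 0.785, -0.0]
wrist_force: [0.8, -0.0, -0.1]
opening: 0.999
grasp_force: 0.0
```

```bash
python3 -c "
from h import *
move([.493,-.039,.088],[.973,.231])
s=look('scene')
for p in ([.493,-.039,.107],[.493,-.039,.046]): print(pix(s,p))
i=s['color'].astype(int)[200:245,205:240]
m=(i[...,0]-i[...,2]>15).astype(np.uint8)
k,_=cv2.findContours(m,0,1);k=max(k,key=cv2.contourArea);x,y,w,h=cv2.boundingRect(k);print('cup bbox u',205+x,205+x+w-1,'v',200+y,200+y+h-1)
R=[pix(s,[.493+.0335*np.cos(t),-.039+.0335*np.sin(t),.107]) for t in np.linspace(0,6.28,60)];print(np.min(R,0),np.max(R,0))
"
```

```text
at [ 0.4928 -0.039   0.2255] q6 -0.56 open 1.00 t 15.45 F [ 0.8 -0.  -0.1]
xyz mm [ -0.2   0.4 137.5]
rot [-0.001 -0.001  0.003]
[223.04617008 209.14725292]
[224.16950262 222.35805336]
cup bbox u 212 232 v 202 220
[212.50247485 201.82801132] [233.58126616 216.71953292]
```

>>> {"fn": "play_rows", "kwargs": {
  "xyz": [
    [0, 0, 15],
    [0, 0, 35],
    [0, 0, 60],
    [0, 0, 85],
    [0, 0, 105],
    [0, 0, 120],
    [0, 0, 132],
    [0, 0, 139],
    [0, 0, 141],
    [0, 0, 141]
  ],
  "rot": [
    [0, 0, 0],
    [0, 0, 0],
    [0, 0, 0],
    [0, 0, 0],
    [0, 0, 0],
    [0, 0, 0],
    [0, 0, 0],
    [0, 0, 0],
    [0, 0, 0],
    [0, 0, 0]
  ],
  "grip": [1, 1, 1, 1, 1, 1, 1, 1, 1, 1]
}}

```text
time_s: 16.75
eef_pos: [0.4934, -0.0386, 0.0856]
eef_rot: [0.0, 0.618, 0.786, 0.0]
wrist_force: [-0.6, 0.0, -0.7]
opening: 0.999
grasp_force: 0.0
```

>>> {"fn": "play_rows", "kwargs": {
  "xyz": [
    [0, 0, 0],
    [0, 0, 0],
    [0, 0, 0],
    [0, 0, 0],
    [0, 0, 0],
    [0, 0, 0],
    [0, 0, 0],
    [0, 0, -1],
    [0, 0, -3],
    [0, 0, -5]
  ],
  "rot": [
    [0, 0, 0],
    [0, 0, 0],
    [0, 0, 0],
    [0, 0, 0],
    [0, 0, 0],
    [0, 0, 0],
    [0, 0, 0],
    [0, 0, 0],
    [0, 0, 0],
    [0, 0, 0]
  ],
  "grip": [0.6, 0.6, 0.6, 0.6, 0.6, 0.6, 0.6, 0.6, 0.6, 0.6]
}}

```text
time_s: 18.0
eef_pos: [0.4931, -0.0385, 0.0904]
eef_rot: [-0.0, 0.618, 0.786, 0.0]
wrist_force: [0.2, -0.0, -0.4]
opening: 0.755
grasp_force: 66.1
```

>>> {"fn": "play_rows", "kwargs": {
  "xyz": [
    [0, 0, -5],
    [0, 0, -12],
    [0, 0, -25],
    [0, 0, -40],
    [0, 0, -57],
    [0, 0, -75],
    [0, 0, -92],
    [0, 0, -105],
    [0, 0, -110],
    [0, 0, -110]
  ],
  "rot": [
    [0, 0, 0],
    [0, 0, 0],
    [0, 0, 0],
    [0, 0, 0],
    [0, 0, 0],
    [0, 0, 0],
    [0, 0, 0],
    [0, 0, 0],
    [0, 0, 0],
    [0, 0, 0]
  ],
  "grip": [0.6, 0.6, 0.6, 0.6, 0.6, 0.6, 0.6, 0.6, 0.6, 0.6]
}}

```text
time_s: 19.25
eef_pos: [0.4931, -0.0385, 0.2004]
eef_rot: [0.0, 0.618, 0.786, 0.0]
wrist_force: [0.7, -0.9, -1.2]
opening: 0.753
grasp_force: 66.2
```

```bash
python3 -c "
from h import *
move([.4849,-.3555,.2],[.973,.231])
s=look('scene')
cv2.imwrite('pics/i.png',cv2.resize(s['color'][130:260,150:280],(520,520),interpolation=2)[:,:,::-1])
"
```

```text
at [ 0.4931 -0.0385  0.2004] q6 -0.56 open 0.75 t 19.25 F [ 0.7 -0.9 -1.2]
xyz mm [-306.1  -82.7    0.4]
rot [0.    0.    0.005]
```

View pics/i.png

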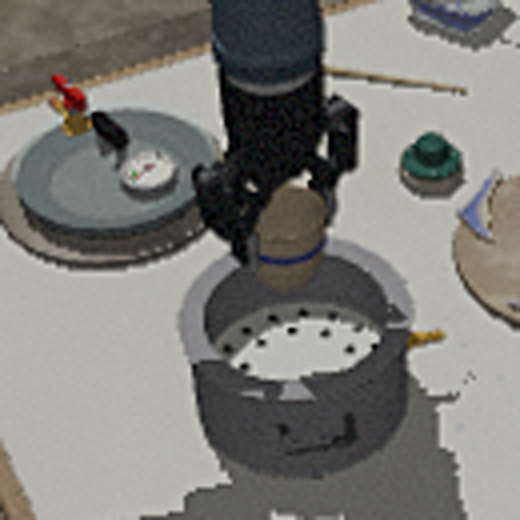

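The cup hangs from the fingers at crop (290,235), roughly upright and clear of the chamber. The lid lies flat on the grey bat. Next, over the brown bat.

>>> {"fn": "play_rows", "kwargs": {
  "xyz": [
    [-15, -4, 0],
    [-45, -12, 0],
    [-85, -23, 0],
    [-125, -34, 0],
    [-165, -45, 0],
    [-205, -56, 0],
    [-245, -66, 0],
    [-280, -76, 0],
    [-300, -81, 0],
    [-306, -83, 0]
  ],
  "rot": [
    [0, 0, 0],
    [0, 0, 0],
    [0, 0, 0],
    [0, 0, 0],
    [0, 0, 0],
    [0, 0, 0],
    [0, 0, 0],
    [0, 0, 0],
    [0, 0, 0],
    [0, 0, 0]
  ],
  "grip": [0.6, 0.6, 0.6, 0.6, 0.6, 0.6, 0.6, 0.6, 0.6, 0.6]
}}

```text
time_s: 20.55
eef_pos: [0.484, -0.3565, 0.1997]
eef_rot: [-0.001, 0.619, 0.786, 0.0]
wrist_force: [0.9, 0.2, -1.3]
opening: 0.753
grasp_force: 66.2
```

>>> {"fn": "play_rows", "kwargs": {
  "xyz": [
    [0, 0, 8],
    [0, 0, 25],
    [0, 0, 48],
    [0, 0, 72],
    [0, 0, 95],
    [0, 0, 115],
    [0, 0, 128],
    [0, 0, 136],
    [0, 0, 140],
    [0, 0, 140]
  ],
  "rot": [
    [0, 0, 0],
    [0, 0, 0],
    [0, 0, 0],
    [0, 0, 0],
    [0, 0, 0],
    [0, 0, 0],
    [0, 0, 0],
    [0, 0, 0],
    [0, 0, 0],
    [0, 0, 0]
  ],
  "grip": [0.6, 0.6, 0.6, 0.6, 0.6, 0.6, 0.6, 0.6, 0.6, 0.6]
}}

```text
time_s: 21.8
eef_pos: [0.4848, -0.3557, 0.0605]
eef_rot: [0.0, 0.618, 0.786, -0.0]
wrist_force: [-0.8, -0.4, -1.1]
opening: 0.755
grasp_force: 66.2
```

```bash
python3 -c "
from h import *
move([.4849,-.3555,.0515],[.973,.231])
s=look('scene')
u,v=pix(s,[.485,-.3555,.05]).astype(int)
cv2.imwrite('pics/j.png',cv2.resize(s['color'][v-50:v+50,u-50:u+50],(500,500),interpolation=2)[:,:,::-1])
"
```

```text
at [ 0.4848 -0.3557  0.0605] q6 -1.07 open 0.76 t 21.8 F [-0.8 -0.4 -1.1]
xyz mm [0.1 0.2 9. ]
rot [0.    0.    0.005]
```

View pics/j.png

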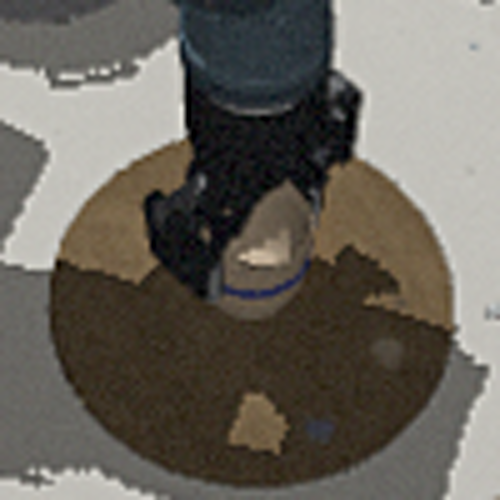

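The cup is just above the bat at crop (258,270), near upright. I lower it slowly and watch the force.

>>> {"fn": "play_rows", "kwargs": {
  "xyz": [
    [0, 0, 1],
    [0, 0, 2],
    [0, 0, 3],
    [0, 0, 4],
    [0, 0, 5],
    [0, 0, 6],
    [0, 0, 7],
    [0, 0, 8],
    [0, 0, 8],
    [0, 0, 8]
  ],
  "rot": [
    [0, 0, 0],
    [0, 0, 0],
    [0, 0, 0],
    [0, 0, 0],
    [0, 0, 0],
    [0, 0, 0],
    [0, 0, 0],
    [0, 0, 0],
    [0, 0, 0],
    [0, 0, 0]
  ],
  "grip": [0.6, 0.6, 0.6, 0.6, 0.6, 0.6, 0.6, 0.6, 0.6, 0.6]
}}

```text
time_s: 23.1
eef_pos: [0.4847, -0.3557, 0.0529]
eef_rot: [0.0, 0.618, 0.786, -0.0]
wrist_force: [-2.4, 1.4, 5.5]
opening: 0.756
grasp_force: 66.7
```

>>> {"fn": "play_rows", "kwargs": {
  "xyz": [
    [0, 0, 0.3],
    [0, 0, 0.6],
    [0, 0, 1],
    [0, 0, 1],
    [0, 0, 1],
    [0, 0, 1],
    [0, 0, 1],
    [0, 0, 1],
    [0, 0, 1],
    [0, 0, 1]
  ],
  "rot": [
    [0, 0, 0],
    [0, 0, 0],
    [0, 0, 0],
    [0, 0, 0],
    [0, 0, 0],
    [0, 0, 0],
    [0, 0, 0],
    [0, 0, 0],
    [0, 0, 0],
    [0, 0, 0]
  ],
  "grip": [0.6, 0.6, 0.6, 0.6, 0.6, 0.6, 0.6, 0.6, 0.6, 0.6]
}}

```text
time_s: 24.35
eef_pos: [0.4847, -0.3559, 0.0528]
eef_rot: [0.0, 0.618, 0.786, -0.0]
wrist_force: [-4.5, 1.4, 12.7]
opening: 0.754
grasp_force: 67.5
```

The cup is firmly seated. I ease off the press, open, then rise.

>>> {"fn": "play_rows", "kwargs": {
  "xyz": [
    [0, 0, -0.5],
    [0, 0, -1],
    [0, 0, -1],
    [0, 0, -1],
    [0, 0, -1],
    [0, 0, -1],
    [0, 0, -1],
    [0, 0, -1],
    [0, 0, -1],
    [0, 0, -1]
  ],
  "rot": [
    [0, 0, 0],
    [0, 0, 0],
    [0, 0, 0],
    [0, 0, 0],
    [0, 0, 0],
    [0, 0, 0],
    [0, 0, 0],
    [0, 0, 0],
    [0, 0, 0],
    [0, 0, 0]
  ],
  "grip": [0.6, 0.6, 0.8, 0.9, 1, 1, 1, 1, 1, 1]
}}

```text
time_s: 25.6
eef_pos: [0.4846, -0.3555, 0.0523]
eef_rot: [0.0, 0.618, 0.786, -0.0]
wrist_force: [0.7, 0.2, 0.3]
opening: 1.0
grasp_force: 0.0
```

>>> {"fn": "play_rows", "kwargs": {
  "xyz": [
    [0, 0, -5],
    [0, 0, -12],
    [0, 0, -25],
    [0, 0, -45],
    [0, 0, -70],
    [0, 0, -100],
    [-30, 0, -130],
    [-80, 0, -150],
    [-130, 0, -150],
    [-150, 0, -150]
  ],
  "rot": [
    [0, 0, 0],
    [0, 0, 0],
    [0, 0, 0],
    [0, 0, 0],
    [0, 0, 0],
    [0, 0, 0],
    [0, 0, 0],
    [0, 0, 0],
    [0, 0, 0],
    [0, 0, 0]
  ],
  "grip": [1, 1, 1, 1, 1, 1, 1, 1, 1, 1]
}}

```text
time_s: 26.85
eef_pos: [0.5201, -0.5042, 0.2046]
eef_rot: [0.002, 0.619, 0.786, -0.001]
wrist_force: [0.0, 0.9, -0.2]
opening: 1.0
grasp_force: 0.0
```

```bash
python3 -c "
from h import *
c=look('top');P=pts(c);z=P[...,2]
M=np.zeros(z.shape,bool);M[185:255,318:390]=1
m=M&(z>.06)&(z<.085);v,u=np.nonzero(m);(x,y),r=cv2.minEnclosingCircle(np.stack([u,v],1).astype(np.float32));print('cup rim',len(u),x,y,ray(c,x,y,.073),'dia',2*r*1.32/389.7)
Q=P[m];A=np.c_[Q[:,:2],np.ones(len(Q))];
print('plane tilt',np.linalg.lstsq(A,Q[:,2],rcond=None)[0],np.median(Q[:,2]))
M=np.zeros(z.shape,bool);M[195:268,130:208]=1
m=M&(z>.033)&(z<.048);Q=P[m];print('lid plane',np.linalg.lstsq(np.c_[Q[:,:2],np.ones(len(Q))],Q[:,2],rcond=None)[0],np.median(Q[:,2]))
v,u=np.nonzero(m);k,_=cv2.findContours(m.astype(np.uint8),0,1);e=cv2.fitEllipse(max(k,key=cv2.contourArea));print('lid',e,ray(c,*e[0],.04))
for n,(u,v) in(('timer',(204,154)),('jar',(306,149))):print(n,P[v,u])
o=readout.get_obs();print(o['time_s'],o['eef_pos'],o['wrist_force'])
"
```

```text
cup rim 91 357.6842041015625 220.0 [ 0.48468122 -0.35453118  0.073     ] dia 0.06868164027260303
plane tilt [-0.01306571 -0.00584171  0.07476267] 0.07093018247372052
lid plane [-0.00171085 -0.00111104  0.04120222] 0.040077518294768355
lid ((169.68011474609375, 231.6075897216797), (52.000946044921875, 54.45685577392578), 172.8912353515625) [0.45689337 0.28850862 0.04      ]
timer [0.72354169 0.16503827 0.0452015 ]
jar [ 0.73205845 -0.18867134  0.05508699]
26.9 [ 0.51989751 -0.50540204  0.20406086] [-2.81002845 -0.09763995  0.5188407 ]
```

The measurements show the cup upright and centred on the brown bat and the lid flat and centred on the grey bat. The jar and timer have not moved, so I hand in.

```bash
python3 -c "
from h import *
print(ctrl.hand_in())"
```

```text
the job is handed in; nothing more can be done
None
```

The job is handed in at about 27 s with no verdict returned: vent tap turned fully open, lid lying flat and centred on the grey bat, cup standing upright and centred on the brown bat, jar and timer where they were.

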